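Kit the circuit breakers into their trays

ROBOT

A 6-joint arm with a two-finger parallel gripper is mounted at the origin on the work surface. World frame = base frame: x ahead of the robot, y to its left, z up, the work surface at z = 0. Lengths are in m, angles in rad, forces in N, time in s.
With the tool pointing down it reaches from about 0.2 to 0.875 m from the base axis. Payload 3.4 kg.
Tool frame: the origin (TCP) lies at the very end of the fingers, on their centre line; the grasp point (between the pads) lies 19 mm behind it; z points along the fingers, y is the line along which they close (so a half turn about z gives the same grasp; the last joint's range is limited). The gripper opens to 94 mm and grips with 3 to 60 N. Pads are 16 mm wide; open, the fingers measure 119 mm over their backs; the gripper's body (75 mm by 177 mm) begins 78 mm behind the grasp point.
Start: joints at [1.005, 0.276, 1.505, -0, 1.361, -0.121], TCP at [0.247, 0.519, 0.205] pointing down, gripper open.
Joint ranges: [-2.89, 2.89], [-0.75, 2.08], [0.22, 2.7], [-1.18, 4.32], [0.11, 2.71], [-2.7, 2.7]. Speed limits (rad/s): [2.57, 2.57, 3.14, 3.14, 3.14, 3.14].

INTERFACE

Orientations are given as [roll, pitch, yaw] about the fixed x, y, z axes, in that order (R = Rz(yaw) Ry(pitch) Rx(roll)).
In Python, from plant import ctrl, viewer, workorder gives the robot as it stands. The module is installed in compiled form; this text tells all that it offers.
- The arm moves only by the tool jog_arm, called after "Emit:" by a JSON object that holds its "method" and its "body". Schema: {"type":"object","properties":{"ticks":{"type":"object","properties":{"finger_gap":{"type":"array","items":{"type":"number"},"minItems":1,"maxItems":8},"sx":{"type":"array","items":{"type":"number"},"minItems":1,"maxItems":8},"sy":{"type":"array","items":{"type":"number"},"minItems":1,"maxItems":8},"sz":{"type":"array","items":{"type":"number"},"minItems":1,"maxItems":8},"rz":{"type":"array","items":{"type":"number"},"minItems":1,"maxItems":8}},"additionalProperties":false,"required":["finger_gap","sx","sy","sz","rz"]},"clamp_n":{"type":"number"},"only":{"type":"string"},"quiet":{"type":"boolean"},"lines":{"type":"string"}},"required":["ticks"],"additionalProperties":false}. ticks is an object with one list for each field, all of the same length, 1 to 8, a row being the entries at one place: finger_gap (the finger opening in m), sx, sy, sz (the shift in shares of the most that a row can go, 1 being 62.5 mm), rz (a turn about the tool's z in a scale on which 1.0 is 4 rad); each row shifts and turns the commanded pose from where the row before left it, along the tool's axes as they then stand; what a row does not reach is not made up. A row lasts 1/8 s, in which the tool goes at most 0.0625 m and 0.188 rad, less where a joint would pass 70% of its speed; a pose out of reach is approached as far as the arm can. The fingers move at their own pace and stop on an object; clamp_n is the grip in N (left out, the last holds). Time passes only in rows, so rows that do not move let the fingers close. The tool returns the time, the measured TCP pose, the force, the opening and the grip force at its end. only (a regular expression) keeps the lines of the reply that match it, lines (a string "A,B") keeps lines A to B, and quiet returns only ok. Input that does not fit is refused with a message, and nothing moves.
- ctrl.sense(): the state, without advancing time (a new reading comes with each control period).
- viewer.get_image(name): name is "side" or "top" or "wrist"; returns the picture (420x560x3 uint8, blue, green, red); there is no depth.
- viewer.camera_model(name): a dict with "fx", "fy", "cx", "cy" (pixels), "R" (3x3) and "t" (3): a world point X has camera coordinates R X + t. Camera axes: x right, y down, z forward; pixel columns grow to the right and rows downward; lengths in m; the calibration is good to about 2 mm. A picture is of the moment at which its call begins: read the wrist's pose just before it. camera_model takes no time and is no camera call; for the wrist camera it gives the pose at the moment of the call.
- workorder.sign_off(): hands the job in; it is judged then, once.
The state is a dict: "clock": time; "joint_pos": joint angles; "joint_vel": joint speeds; "tau": joint torques, N m; "position": TCP position; "ee_rot": TCP orientation; "ft_force": force on the tool from outside, world axes, zero at the start; "torque": the same for the moment, N m; "width": finger opening in m; "grasp_force": force on a finger pad.
Only numpy, scipy, OpenCV 4.12 (cv2) and the standard library are available. Lean on these libraries where they do the work, as an engineer would, in place of code of your own. Each camera call takes 0.05 s, during which the arm holds its last target. There are 200 camera calls.

TASK

Kit the four white circuit breakers for the panel builders: stand each one flat on the floor of the cardboard tray made for its width, the one-pole in the narrowest tray, up to the four-pole in the widest. Keep the breakers upright on the way, and leave the black contactor and the timer relay standing where they are.

Things in the scene. Friction and masses are not known exactly. Their poses are not given: they have to be found in the camera images.
- breaker_one: loose white one-pole circuit breaker standing on its back, 1 black toggle on top; 18 mm wide (x). Foot 85 mm long (y), z 0 to 42; above it, centred, a nose 45 mm long (y), z 42 to 68, with upright faces at y = -22.5 and +22.5: pinch it there, along y, from above. Toggles reach z 77. About 110 g. Origin: centre of underside; z up. Half a turn makes no difference
- tray_one: open low cardboard tray for the one-pole breaker, narrowest of the four, fixed to the bench; outside 42 mm (x) by 109 mm (y), 22 mm high, walls and floor 3 mm thick: inside 36 x 103 mm, floor at z 3. Origin: centre of underside; z up. The breaker's 85 mm length goes along the tray's y
- breaker_two: loose white two-pole circuit breaker standing on its back, 2 black toggles in a row on top; 36 mm wide (x). Foot 85 mm long (y), z 0 to 42; above it, centred, a nose 45 mm long (y), z 42 to 68, with upright faces at y = -22.5 and +22.5: pinch it there, along y, from above. Toggles reach z 77. About 220 g. Origin: centre of underside; z up. Half a turn makes no difference
- tray_two: open low cardboard tray for the two-pole breaker, second narrowest of the four, fixed to the bench; outside 60 mm (x) by 109 mm (y), 22 mm high, walls and floor 3 mm thick: inside 54 x 103 mm, floor at z 3. Origin: centre of underside; z up. The breaker's 85 mm length goes along the tray's y
- breaker_three: loose white three-pole circuit breaker standing on its back, 3 black toggles in a row on top; 54 mm wide (x). Foot 85 mm long (y), z 0 to 42; above it, centred, a nose 45 mm long (y), z 42 to 68, with upright faces at y = -22.5 and +22.5: pinch it there, along y, from above. Toggles reach z 77. About 330 g. Origin: centre of underside; z up. Half a turn makes no difference
- tray_three: open low cardboard tray for the three-pole breaker, second widest of the four, fixed to the bench; outside 78 mm (x) by 109 mm (y), 22 mm high, walls and floor 3 mm thick: inside 72 x 103 mm, floor at z 3. Origin: centre of underside; z up. The breaker's 85 mm length goes along the tray's y
- breaker_four: loose white four-pole circuit breaker standing on its back, 4 black toggles in a row on top; 72 mm wide (x). Foot 85 mm long (y), z 0 to 42; above it, centred, a nose 45 mm long (y), z 42 to 68, with upright faces at y = -22.5 and +22.5: pinch it there, along y, from above. Toggles reach z 77. About 440 g. Origin: centre of underside; z up. Half a turn makes no difference
- tray_four: open low cardboard tray for the four-pole breaker, widest of the four, fixed to the bench; outside 96 mm (x) by 109 mm (y), 22 mm high, walls and floor 3 mm thick: inside 90 x 103 mm, floor at z 3. Origin: centre of underside; z up. The breaker's 85 mm length goes along the tray's y
- contactor: bystander: loose black contactor, 45 x 75 mm, 82 mm high, stepped like a breaker but black, with a grey square and no toggles on top. Origin: centre of its underside; z up
- timer_relay: bystander: loose dark steel-grey timer relay, a plain block 36 x 90 mm, 58 mm high, with a round grey dial (26 mm across) on top up to 66 mm and no toggles. Origin: centre of its underside; z up
Not all that is in view belongs to the job. Leave any purple look-alike of the breaker_three alone.

How it is judged:
By the outcome, as a careful person would: the job done as asked, in the order asked, and still so for the second after the job is handed in, with the robot touching nothing.
It also fails if it takes over 120 s, if anything falls off the work surface, if the arm or the gripper's body presses on something with over 40 N, if the wrist force passes 120 N, or if a joint passes its speed limit or range.

## Working session

There is one attempt and no reset: what is moved stays moved. The work goes in short steps, Python scripts to look and compute and a tool call to move; the robot and the scene stay as the last step left them, time stands still between calls to the robot, and variables do not carry over. Pictures are saved under pics/ and viewed, at most 14 in all, crops included, and the job is handed in when it is done.

```bash
mkdir -p pics; python3 - <<'E'
from plant import ctrl, viewer
import cv2,numpy as np
s=ctrl.sense(); print(s['position'],s['ee_rot'],s['width'])
for n in ['top','side','wrist']:
    cv2.imwrite(f'pics/{n}0.png',viewer.get_image(n))
    m=viewer.camera_model(n); print(n,m['fx'],m['cx'],m['cy'],np.round(m['R'],3).tolist(),np.round(m['t'],3))
E
```

```text
[0.2471166  0.51855852 0.20461834] [-3.13979443e+00 -2.19190349e-04  2.69677853e+00] 0.0941045571231515
top 477.94288354650445 279.95697421508623 204.71216937291373 [[-0.026, -1.0, 0.003], [-0.999, 0.026, -0.046], [0.046, -0.004, -0.999]] [0.021 0.599 1.16 ]
side 515.9255718165003 278.6098690694393 213.54293350998663 [[0.835, -0.55, -0.017], [-0.396, -0.579, -0.713], [0.383, 0.602, -0.701]] [-0.521  0.261  1.247]
wrist 371.902054695824 281.71585566209416 214.44355355799684 [[0.43, 0.903, -0.002], [0.866, -0.412, 0.285], [0.256, -0.124, -0.959]] [-0.573 -0.031  0.394]
```

View pics/top0.png

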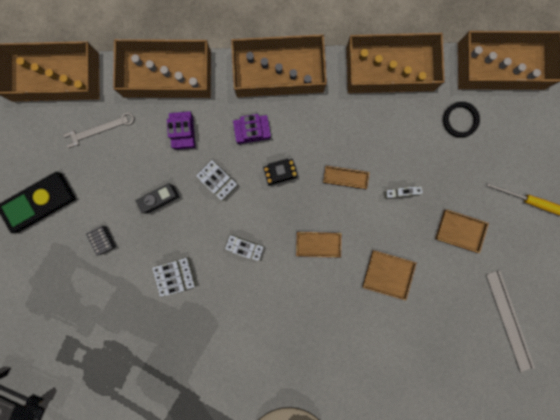

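View pics/side0.png

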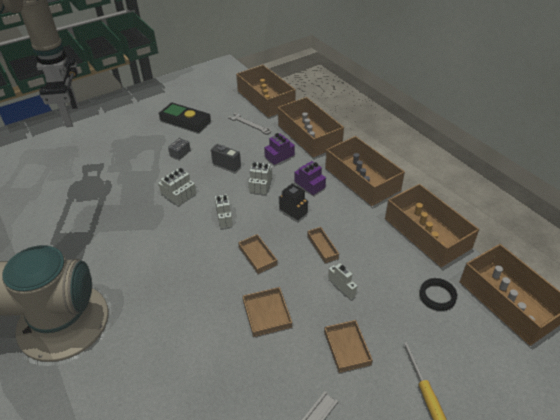

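Top view: trays at about (345,177), (318,244), (461,231) and (389,274). White breakers at (404,191), (244,247), (217,180) and (173,277). The contactor is at (280,172) and the timer at (157,198). Purple look-alikes are at (181,130) and (252,128). The side view shows the same items.

```bash
cat > h.py <<'E'
import cv2,numpy as np
from plant import ctrl, viewer
def ray(m,p):
    d=m['R'].T@np.array([(p[0]-m['cx'])/m['fx'],(p[1]-m['cy'])/m['fy'],1]); return -m['R'].T@m['t'],d
def plane(m,p,z):
    c,d=ray(m,p); return c+d*(z-c[2])/d[2]
def tri(m1,p1,m2,p2):
    c1,d1=ray(m1,p1);c2,d2=ray(m2,p2)
    s=np.linalg.lstsq(np.c_[d1,-d2],c2-c1,rcond=None)[0]
    a,b=c1+s[0]*d1,c2+s[1]*d2; return (a+b)/2,np.linalg.norm(a-b)
def proj(m,X):
    q=m['R']@np.asarray(X)+m['t']; return np.array([m['fx']*q[0]/q[2]+m['cx'],m['fy']*q[1]/q[2]+m['cy']])
def blobs(im,kind,amin=60,amax=1e9):
    hsv=cv2.cvtColor(im,cv2.COLOR_BGR2HSV)
    if kind=='white': k=cv2.inRange(hsv,(0,0,140),(180,45,255))
    elif kind=='brown': k=cv2.inRange(hsv,(5,90,40),(22,255,255))
    k=cv2.morphologyEx(k,cv2.MORPH_CLOSE,np.ones((5,5)))
    cs=cv2.findContours(k,cv2.RETR_EXTERNAL,cv2.CHAIN_APPROX_NONE)[0]
    return [c for c in cs if amin<cv2.contourArea(c)<amax]
E
python3 - <<'E'
from h import *
for n in ['top','side']:
    im=cv2.imread(f'pics/{n}0.png')
    for k in ['white','brown']:
        for c in blobs(im,k,100,4000):
            r=cv2.minAreaRect(c); 
            if r[0][1]<120: continue
            print(n,k,np.round(r[0],1),np.round(r[1],1),round(r[2]),cv2.contourArea(c))
t=cv2.imread('pics/top0.png')[110:310,130:500]; s=cv2.imread('pics/side0.png')[120:380,140:400]
cv2.imwrite('pics/c1.png',cv2.resize(t,None,fx=2.1,fy=2.1,interpolation=3))
cv2.imwrite('pics/c2.png',cv2.resize(s,None,fx=2.3,fy=2.3,interpolation=3))
E
```

```text
top white [508.3 321.2] [101.2   7.8] 70 661.0
top white [161.3 280.5] [30.5 11.8] 74 259.0
top white [180.8 274.9] [30.  19.3] 72 395.0
top white [252.3 250.9] [17.  14.7] 17 163.5
top white [233.2 244.3] [12.9 14.3] 23 146.5
top white [223.  186.5] [13.4 21.9] 45 254.0
top white [207.3 171.8] [11.3 21.9] 45 200.0
top white [ 97.1 126.7] [12.6 58.2] 66 198.5
top brown [388.9 274.7] [45.5 39. ] 16 1683.0
top brown [318. 244.] [24. 44.] 90 1010.0
top brown [461.6 230.9] [46.5 31.6] 18 1389.5
top brown [345.7 177.1] [44.1 17.2] 9 695.5
side white [319.9 410.2] [17.2 36. ] 38 427.0
side white [ 65.5 353.5] [11. 29.] 90 137.0
side white [221.9 199.9] [10.6 12.9] 80 111.5
side brown [431.1 400.6] [44.8 12.7] 67 394.5
side brown [348. 345.] [48.7 34. ] 70 1389.0
side brown [267.1 310.7] [42.  39.9] 74 1432.0
side brown [257.1 251.6] [34.8 21.2] 55 547.0
side brown [322.5 242.8] [34.5 13.6] 57 335.5
```

View pics/c1.png

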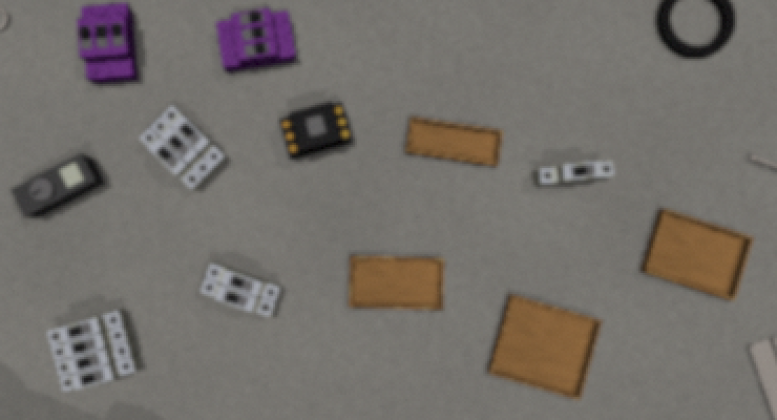

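View pics/c2.png

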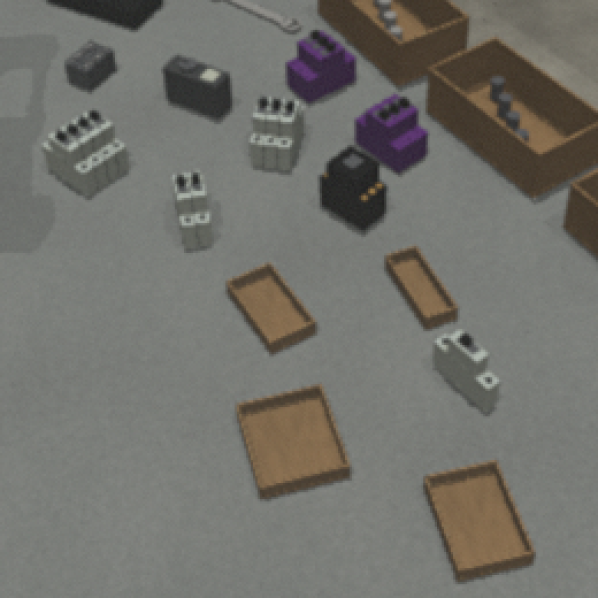

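Crops: the breakers are confirmed by toggle count, with the 4-pole lower left, the 3-pole upper, the 2-pole mid and the 1-pole right. I'll triangulate the toggles (refined from these clicks) and the tray corners.

```bash
python3 - <<'E'
from h import *
T=cv2.imread('pics/top0.png');S=cv2.imread('pics/side0.png');mt=viewer.camera_model('top');ms=viewer.camera_model('side')
def ref(im,p):
    g=cv2.resize(cv2.cvtColor(im,6),None,fx=4,fy=4,interpolation=3).astype(float)
    x,y=[int(v*4+1.5) for v in p]; w=14
    a=np.clip(125-g[y-w:y+w+1,x-w:x+w+1],0,None)
    yy,xx=np.mgrid[-w:w+1,-w:w+1]; k=a*((xx**2+yy**2)<w*w)
    return np.array([((x+(k*xx).sum()/k.sum())-1.5)/4,((y+(k*yy).sum()/k.sum())-1.5)/4])
P={'four':[((79,331),(96,116)),((84,347),(84,122)),((85,363),(72,128)),((91,379),(61,136))],
'three':[((168,153),(263,103)),((177,143),(277,105)),((188,132),(290,107))],
'two':[((241,282),(194,178)),((235,297),(182,180))],'one':[((583,171),(466,340))]}
for n,l in P.items():
    X=[]
    for a,b in l:
        pa=ref(T,(a[0]/2.1+130,a[1]/2.1+110)); pb=ref(S,(b[0]/2.3+140,b[1]/2.3+120))
        x,e=tri(mt,pa,ms,pb); X.append(x); print(n,np.round(x*1e3,1),'gap',round(e*1e3,1))
    X=np.array(X); d=X[-1]-X[0]; print('  mean',np.round(X.mean(0)*1e3,1),'row dir deg',np.degrees(np.arctan2(d[1],d[0])).round(1))
side={'four':(267.1,310.7),'two':(257.1,251.6),'three':(348,345),'one':(322.5,242.8)}
cs=[c for c in blobs(T,'brown',100,4000) if cv2.minAreaRect(c)[0][1]>120]
for c,n in zip(cs,['four','two','three','one']):
    r=cv2.minAreaRect(c);b=cv2.boxPoints(r); q=np.array([plane(mt,p,.022) for p in b])
    e=[q[1]-q[0],q[2]-q[1]]; L=[np.linalg.norm(v) for v in e]; v=e[int(np.argmax(L))]
    x,g=tri(mt,r[0],ms,side[n])
    print('tray',n,np.round(q.mean(0)*1e3,1),np.round(np.array(L)*1e3,1),'edge deg',np.degrees(np.arctan2(v[1],v[0])).round(1),'tri',np.round(x*1e3,1),round(g*1e3,1))
E
```

```text
four [458.2 273.1  70.7] gap 2.0
four [440.3 267.7  71.9] gap 2.4
four [422.9 266.1  69.5] gap 1.9
four [405.5 260.3  70.7] gap 1.9
  mean [431.7 266.8  70.7] row dir deg -166.4
three [650.9 171.1  71.8] gap 2.8
three [663.5 159.7  70.4] gap 1.2
three [676.2 146.9  69.7] gap 1.8
  mean [663.6 159.2  70.6] row dir deg -43.8
two [506.2  92.9  71.3] gap 2.5
two [489.8  99.3  71.7] gap 1.8
  mean [498.   96.1  71.5] row dir deg 158.7
one [ 620.6 -291.2   72.4] gap 1.6
  mean [ 620.6 -291.2   72.4] row dir deg 0.0
tray four [ 422.9 -253.6   22. ] [ 94.3 110.1] edge deg -107.4 tri [ 421.6 -256.3   10.2] 0.2
tray two [501.4 -84.1  22. ] [107.   58.2] edge deg -91.5 tri [500.5 -84.4  13.8] 1.4
tray three [ 524.2 -434.5   22. ] [ 77.4 112.9] edge deg -110.0 tri [ 524.  -438.9   10.6] 0.3
tray one [ 662.8 -156.6   22. ] [ 42.2 107.9] edge deg -100.1 tri [ 663.1 -157.5   14.4] 1.0
```

Measured heights agree with the text: toggles 70–72 mm and trays near 10–22 mm. Work order will be one, two, three, four. I'll compute the first hover, over breaker one.

```bash
cat >> h.py <<'E'
def delta(x,y,z,yawdeg):
    "turn first (axes then stand at new yaw), and shift: prints both in old and new axes"
    s=ctrl.sense(); p=s['position']; yw=s['ee_rot'][2]; d=np.array([x,y,z])-p; t=np.radians(yawdeg)
    turn=-((t-yw+np.pi)%(2*np.pi)-np.pi)
    f=lambda a:np.round([d[0]*np.cos(a)+d[1]*np.sin(a),d[0]*np.sin(a)-d[1]*np.cos(a),-d[2]],4)
    print('pose',np.round(p,4),np.degrees(yw).round(1),'t',s['clock'],'w',round(s['width'],4),'shift@old',f(yw),'shift@new',f(t),'turn',round(turn,3))
E
python3 - <<'E'
from h import *
delta(.6206,-.2912,.205,187.2)
m=viewer.camera_model('wrist'); s=ctrl.sense()
from scipy.spatial.transform import Rotation as Q
R=Q.from_euler('xyz',s['ee_rot']).as_matrix()
print('cam in tool',R.T@(-m['R'].T@m['t']-s['position']),'fwd',R.T@m['R'][2])
for dz in(.135,.2): print(proj(m,s['position']-[0,0,dz]))
E
```

```text
pose [0.2472 0.5187 0.2048] 154.5 t 0.15 w 0.0941 shift@old [-6.856e-01 -5.704e-01 -2.000e-04] shift@new [-2.690e-01 -8.503e-01 -2.000e-04] turn -0.57
cam in tool [ 0.08257509 -0.0007171  -0.18008073] fwd [-2.84749499e-01 -5.49965558e-04  9.58601805e-01]
[282.94511221 202.40453089]
[282.86997535 186.60258883]
```

Careful with the scale: shifts go in shares of 62.5 mm and turns go in shares of 4 rad. That gives: -0.043 m is -0.688, -0.036 m is -0.576.

Emit:
{"method": "jog_arm", "body": {"ticks": {"finger_gap":[0.094,0.094,0.094,0.094,0.094,0.094,0.094,0.094],"sx":[-0.688,-0.688,-0.688,-0.688,-0.688,-0.688,-0.688,-0.688],"sy":[-0.576,-0.576,-0.576,-0.576,-0.576,-0.576,-0.576,-0.576],"sz":[0,0,0,0,0,0,0,0],"rz":[0,0,0,0,0,0,0,0]}}}

```text
clock: 1.15
position: [0.4344, 0.1094, 0.2054]
ee_rot: [3.141, 0.0, 2.697]
ft_force: [0.6, 0.2, -0.5]
width: 0.0939
grasp_force: 0.0
```

Emit:
{"method": "jog_arm", "body": {"ticks": {"finger_gap":[0.094,0.094,0.094,0.094,0.094,0.094,0.094,0.094],"sx":[-0.688,-0.688,-0.688,-0.688,-0.688,-0.688,-0.688,-0.688],"sy":[-0.576,-0.576,-0.576,-0.576,-0.576,-0.576,-0.576,-0.576],"sz":[0,0,0,0,0,0,0,0],"rz":[0,0,0,0,0,0,0,0]}}}

```text
clock: 2.15
position: [0.6211, -0.2985, 0.205]
ee_rot: [3.141, -0.001, 2.697]
ft_force: [-0.2, 0.4, 0.3]
width: 0.0941
grasp_force: 0.0
```

Emit:
{"method": "jog_arm", "body": {"ticks": {"finger_gap":[0.094,0.094,0.094,0.094,0.094,0.094],"sx":[0,0,0,0,0,0],"sy":[0,0,0,0,0,0],"sz":[0,0,0,0,0,0],"rz":[-0.0358,-0.0358,-0.0355,-0.0355,0,0]}}}

```text
clock: 2.9
position: [0.6205, -0.2968, 0.2051]
ee_rot: [3.141, -0.0, -3.018]
ft_force: [0.9, 1.0, 1.3]
width: 0.0941
grasp_force: 0.0
```

```bash
python3 - <<'E'
from h import *
delta(.6206,-.2912,.205,187.2)
m=viewer.camera_model('wrist');im=viewer.get_image('wrist');cv2.imwrite('pics/w1.png',im)
print(proj(m,[.6206,-.2912,.07]))
for c in blobs(im,'white',200):
    r=cv2.minAreaRect(c);print(np.round(r[0]),np.round(r[1]),r[2],np.round(plane(m,r[0],.068),4))
E
```

```text
pose [ 0.6205 -0.2968  0.2051] -172.9 t 2.9 w 0.0941 shift@old [-0.0008  0.0056  0.0001] shift@new [-0.0008  0.0056  0.0001] turn -0.002
[289.28257099 203.87278109]
```

View pics/w1.png

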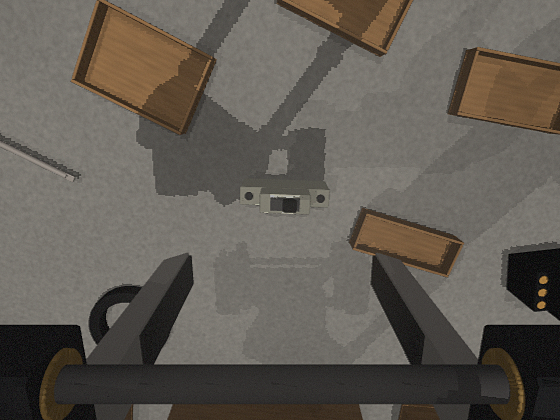

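Wrist view: breaker one is at about (285,203), nearly square to the jaws, with screws at (249,196) and (320,198). All four trays are visible, tray one at (407,241).

```bash
python3 - <<'E'
from h import *
m=viewer.camera_model('wrist');im=cv2.imread('pics/w1.png')
g=cv2.cvtColor(im,6); 
for y in range(178,222,3): print(y,g[y,232:342:4])
a,b=plane(m,(249,196),.042),plane(m,(320,198),.042); v=a-b
print('foot screws mid',(a+b)/2,np.linalg.norm(v),np.degrees(np.arctan2(v[1],v[0])))
print('nose',plane(m,(261,204),.068),plane(m,(310,204),.068))
for c in blobs(im,'brown',1000):
    r=cv2.minAreaRect(c); 
    q=np.array([plane(m,p,.022) for p in cv2.boxPoints(r)]);e=[q[1]-q[0],q[2]-q[1]]; L=[np.linalg.norm(v) for v in e]; v=e[int(np.argmax(L))]
    print(np.round(r[0]),np.round(q.mean(0),4),np.round(L,4),np.degrees(np.arctan2(v[1],v[0])).round(1))
E
```

```text
178 [ 83  86  85  82  76  81  76  79  76  76  76  77  80  76  76  78  79  78
  76  79  76  81  79 111 114 115 117 125]
181 [ 78  81  80  82  81  82  80  83  83  82  82  79  80  83  84  86  83  82
  87  81  82  83  82  95 115 117 113 120]
184 [ 79  86  87  83  84  79  80  83  82  82  81  84  86  84  82  85  82  84
  80  83  80  83  84  85 121 116 116 127]
187 [ 84  84 113 123 124 124 121 119  92  85  81  87  83  82  84  84  82  86
  82  83  83  85  82  82 113 116 123 123]
190 [ 86  81 115 125 130 124 123 118  84  84  83  81  84  86  84  82  85  82
  84  84 113 115 122 120 122 113 121 126]
193 [ 82  83 118 130  52 105 124  86  86  77  74  76  76  82  82  79  83  84
  82  80 112 112 130 123 121 124 124 127]
196 [ 83  82 119  99  54  40 124 110 126 126 174 176 179 177 172 178 181 110
 114 114 114 119  52 102 115 125 125 129]
199 [ 83 125 117 128  47 125 125 116 123 130  65  59  57  32  28  37  60 105
 110 113 110  95  53  61 121 125 125 119]
202 [120 120 119 124 125 127 122 114 125 126  65  69  64  37  41  38  39 122
 122 126 109 125  53 127 109 120 127 123]
205 [117 118 121 121 109 111 
[... 571 characters left out ...]
115 122 115 126 126 126 123 126 120 126 122 124 121 121 126 124 124 123
 121 128 123 121 123 121 123 128 121 128]
foot screws mid [ 0.62184092 -0.29507541  0.042     ] 0.0674699747880853 -84.55347392880661
nose [ 0.6243905  -0.31587257  0.068     ] [ 0.61903921 -0.27294942  0.068     ]
[265. 412.] [ 0.8944 -0.2842  0.022 ] [0.2329 0.0225] 97.1
[504. 384.] [ 0.821  -0.0082  0.022 ] [0.0398 0.1106] 26.0
[ 59. 384.] [ 0.8861 -0.5294  0.022 ] [0.111  0.0403] 168.0
[406. 243.] [ 0.6602 -0.1616  0.022 ] [0.0456 0.1156] 80.3
[510.  89.] [ 0.4997 -0.0996  0.022 ] [0.061  0.1047] 87.6
[344.  28.] [ 0.4675 -0.2608  0.022 ] [0.1175 0.0454] 97.1
[141.  66.] [ 0.5226 -0.4391  0.022 ] [0.0792 0.1169] 71.8
```

Scaled: 0.055 m is 0.88, 0.035 m is 0.56, 0.028 rad is 0.007.

Emit:
{"method": "jog_arm", "body": {"ticks": {"finger_gap":[0.094,0.094,0.094,0.094,0.094,0.02,0.02,0.02],"sx":[-0.016,0,0,0,0,0,0,0],"sy":[0.032,0,0,0,0,0,0,0],"sz":[0.88,0.88,0.56,0.224,0,0,0,0],"rz":[0.007,0,0,0,0,0,0,0]}, "clamp_n": 20}}

```text
clock: 3.95
position: [0.6219, -0.2951, 0.0476]
ee_rot: [-3.141, 0.002, -3.044]
ft_force: [0.5, 0.2, 0.4]
width: 0.0676
grasp_force: 0.0
```

Emit:
{"method": "jog_arm", "body": {"ticks": {"finger_gap":[0.02,0.02],"sx":[0,0],"sy":[0,0],"sz":[0,0],"rz":[0,0]}}}

```text
clock: 4.2
position: [0.6214, -0.2948, 0.0466]
ee_rot: [-3.142, 0.0, -3.044]
ft_force: [0.2, 0.6, -0.4]
width: 0.0475
grasp_force: 0.0
```

```bash
python3 -c "
from h import *
delta(.662,-.158,.17,170)"
```

```text
pose [ 0.6214 -0.2948  0.0466] -174.4 t 4.2 w 0.0475 shift@old [-0.0537  0.1322 -0.1234] shift@new [-0.0162  0.1417 -0.1234] turn 0.272
```

Scaled: 0.036 m is 0.576, -0.03 m is -0.48, 0.136 rad is 0.034.

Emit:
{"method": "jog_arm", "body": {"ticks": {"finger_gap":[0.02,0.02,0.02,0.02,0.02,0.02,0.02,0.02],"sx":[0,0,0,0,0,0,-0.064,-0.064],"sy":[0,0,0,0,0,0,0.576,0.576],"sz":[0,0,-0.32,-0.48,-0.48,0,0,0],"rz":[0,0,0,0,0.034,0.034,0,0]}}}

```text
clock: 5.2
position: [0.6417, -0.2249, 0.126]
ee_rot: [3.141, -0.0, 2.965]
ft_force: [-0.4, -0.1, -0.9]
width: 0.0449
grasp_force: 20.0
```

Emit:
{"method": "jog_arm", "body": {"ticks": {"finger_gap":[0.02,0.02,0.02,0.02],"sx":[-0.064,-0.064,0,0],"sy":[0.56,0.56,0,0],"sz":[0,0,0,0],"rz":[0,0,0,0]}}}

```text
clock: 5.7
position: [0.6616, -0.1582, 0.1261]
ee_rot: [-3.141, -0.001, 2.967]
ft_force: [0.4, 0.2, -1.2]
width: 0.045
grasp_force: 20.0
```

```bash
python3 - <<'E'
from h import *
delta(.662,-.158,.05,170)
m=viewer.camera_model('wrist');im=viewer.get_image('wrist');cv2.imwrite('pics/w2.png',im)
E
```

```text
pose [ 0.6616 -0.1582  0.1261] 170.0 t 5.7 w 0.045 shift@old [-0.0004  0.0002  0.0761] shift@new [-0.0004  0.0002  0.0761] turn 0.0
```

View pics/w2.png

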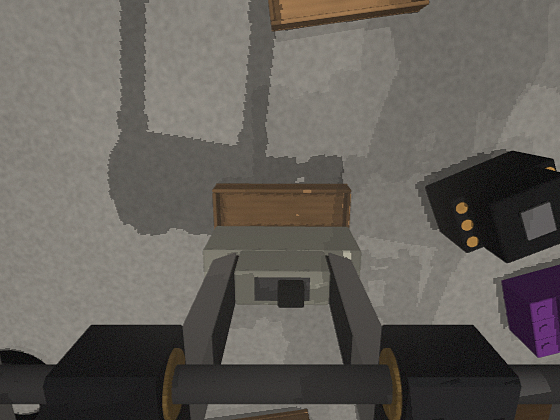

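Tray one lies square under the jaws, with its far rim from (212,184) to (350,184), so it is centred in y. I'll check x from the far rim.

```bash
python3 - <<'E'
from h import *
m=viewer.camera_model('wrist');p=plane(m,(281,184),.022);s=ctrl.sense();d=p-s['position'];a=s['ee_rot'][2]
print('far rim in tool x,y',d[0]*np.cos(a)+d[1]*np.sin(a),d[0]*np.sin(a)-d[1]*np.cos(a),'want -.021,0')
E
```

```text
far rim in tool x,y 0.02316688126346503 -0.001650651132284007 want -.021,0
```

Scaled: 0.03 m is 0.48, 0.002 m is 0.032.

Emit:
{"method": "jog_arm", "body": {"ticks": {"finger_gap":[0.02,0.02,0.02,0.02,0.02,0.02,0.094,0.094],"sx":[0.032,0,0,0,0,0,0,0],"sy":[-0.016,0,0,0,0,0,0,0],"sz":[0.48,0.48,0.16,0.064,0.032,0,0,0],"rz":[0,0,0,0,0,0,0,0]}}}

```text
clock: 6.75
position: [0.6602, -0.1584, 0.0512]
ee_rot: [-3.141, 0.001, 2.967]
ft_force: [-0.3, -0.1, -0.1]
width: 0.0612
grasp_force: 0.0
```

Emit:
{"method": "jog_arm", "body": {"ticks": {"finger_gap":[0.094,0.094,0.094,0.094,0.094],"sx":[0,0,0,0,0],"sy":[0,0,0,0,0],"sz":[0,0,-0.48,-0.8,-0.8],"rz":[0,0,0,0.0243,0.025]}}}

```text
clock: 7.38
position: [0.6594, -0.1583, 0.1815]
ee_rot: [3.142, -0.001, 2.767]
ft_force: [2.0, 0.1, -0.9]
width: 0.0937
grasp_force: 0.0
```

```bash
python3 -c "
from h import *
delta(.498,.096,.18,158.7)"
```

```text
pose [ 0.6594 -0.1583  0.1815] 158.5 t 7.375 w 0.0937 shift@old [0.2433 0.1775 0.0015] shift@new [0.2428 0.1782 0.0015] turn -0.003
```

Scaled: 0.0405 m is 0.648, 0.0296 m is 0.4736.

Emit:
{"method": "jog_arm", "body": {"ticks": {"finger_gap":[0.094,0.094,0.094,0.094,0.094,0.094,0.094,0.094],"sx":[0.648,0.648,0.648,0.648,0.648,0.648,0,0],"sy":[0.4736,0.4736,0.4736,0.4736,0.4736,0.4736,0,0],"sz":[0,0,0,0,0,0,0,0],"rz":[0,0,0,0,0,0,0,0]}}}

```text
clock: 8.38
position: [0.4984, 0.0951, 0.1808]
ee_rot: [-3.142, 0.001, 2.77]
ft_force: [-0.1, -0.1, 0.2]
width: 0.0938
grasp_force: 0.0
```

```bash
python3 - <<'E'
from h import *
delta(.498,.096,.18,158.7)
m=viewer.camera_model('wrist');im=viewer.get_image('wrist');cv2.imwrite('pics/w3.png',im)
t=viewer.get_image('top');cv2.imwrite('pics/top1.png',t)
E
```

```text
pose [0.4984 0.0951 0.1808] 158.7 t 8.375 w 0.0938 shift@old [0.0007 0.0006 0.0008] shift@new [0.0007 0.0006 0.0008] turn 0.001
```

View pics/w3.png

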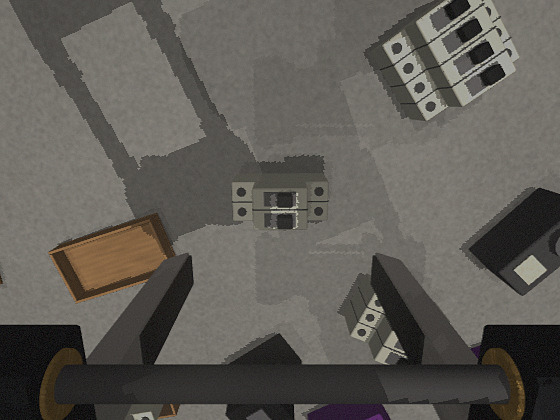

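Breaker two is square to the jaws: screws at (241,191), (241,212), (319,191) and (318,212), nose columns 252–307. Breaker four is at the upper right.

```bash
python3 - <<'E'
from h import *
m=viewer.camera_model('wrist');c=plane(m,(280,201.5),.042);n=plane(m,(279.5,204),.068);print(c,n)
delta(c[0],c[1],.046,158.7)
delta(.5005,-.0845,.126,178.5)
E
```

```text
[0.49798379 0.09213641 0.042     ] [0.49353882 0.093586   0.068     ]
pose [0.4987 0.0945 0.1805] 158.6 t 8.475 w 0.0941 shift@old [-1.000e-04 -2.400e-03  1.345e-01] shift@new [-1.000e-04 -2.400e-03  1.345e-01] turn -0.001
pose [0.4987 0.0945 0.1805] 158.6 t 8.475 w 0.0941 shift@old [-0.0668 -0.166   0.0545] shift@new [-0.0064 -0.1789  0.0545] turn -0.347
```

Scaled: 0.05 m is 0.8, -0.002 m is -0.032.

Emit:
{"method": "jog_arm", "body": {"ticks": {"finger_gap":[0.094,0.094,0.094,0.094,0.094,0.02,0.02,0.02],"sx":[0,0,0,0,0,0,0,0],"sy":[-0.032,0,0,0,0,0,0,0],"sz":[0.8,0.8,0.4,0.144,0,0,0,0],"rz":[0,0,0,0,0,0,0,0]}, "clamp_n": 25}}

```text
clock: 9.48
position: [0.4976, 0.0936, 0.0472]
ee_rot: [3.141, 0.001, 2.77]
ft_force: [1.1, 0.2, 0.6]
width: 0.0675
grasp_force: 0.0
```

Emit:
{"method": "jog_arm", "body": {"ticks": {"finger_gap":[0.02,0.02,0.02,0.02,0.02,0.02,0.02,0.02],"sx":[0,0,0,0,0,0,0,0],"sy":[0,0,0,0,0,0,0,0],"sz":[0,0,0,0,-0.32,-0.48,-0.48,0],"rz":[0,0,0,0,0,0,-0.0435,-0.0433]}}}

```text
clock: 10.48
position: [0.4986, 0.0936, 0.1284]
ee_rot: [3.141, 0.004, 3.123]
ft_force: [-0.4, 0.8, -2.5]
width: 0.0447
grasp_force: 25.0
```

```bash
python3 -c "
from h import *
delta(.5005,-.0845,.126,178.5)"
```

```text
pose [0.4986 0.0936 0.1284] 178.9 t 10.475 w 0.0447 shift@old [-0.0053 -0.178   0.0024] shift@new [-0.0066 -0.1779  0.0024] turn 0.007
```

Scaled: -0.048 m is -0.768, -0.036 m is -0.576.

Emit:
{"method": "jog_arm", "body": {"ticks": {"finger_gap":[0.02,0.02,0.02,0.02,0.02,0.02,0.02],"sx":[-0.032,-0.032,-0.032,0,0,0,0],"sy":[-0.576,-0.768,-0.768,-0.576,-0.16,0,0],"sz":[0,0,0,0,0,0,0],"rz":[0,0,0,0,0,0,0]}}}

```text
clock: 11.35
position: [0.4984, -0.0833, 0.1262]
ee_rot: [3.141, -0.001, 3.118]
ft_force: [-0.4, 0.9, -2.3]
width: 0.0445
grasp_force: 25.0
```

```bash
python3 - <<'E'
from h import *
delta(.5005,-.0845,.126,178.5)
m=viewer.camera_model('wrist');im=viewer.get_image('wrist');cv2.imwrite('pics/w4.png',im)
s=ctrl.sense();a=s['ee_rot'][2]
for c in blobs(im[:260],'brown',300):
    x,y,w,h=cv2.boundingRect(c); r=cv2.minAreaRect(c); print((x,y,w,h),r[2])
    d=plane(m,(x+w/2,y),.022)-s['position']; print('far rim tool x,y',d[0]*np.cos(a)+d[1]*np.sin(a),d[0]*np.sin(a)-d[1]*np.cos(a))
E
```

```text
pose [ 0.4984 -0.0833  0.1262] 178.6 t 11.35 w 0.0445 shift@old [-0.0021 -0.0011  0.0002] shift@new [-0.0021 -0.0011  0.0002] turn 0.002
(209, 172, 140, 49) 88.02507019042969
far rim tool x,y 0.032862797910478074 -0.0030735328490118846
(0, 34, 140, 165) 15.154067993164062
far rim tool x,y 0.12994397395852642 -0.14856288826887734
```

View pics/w4.png

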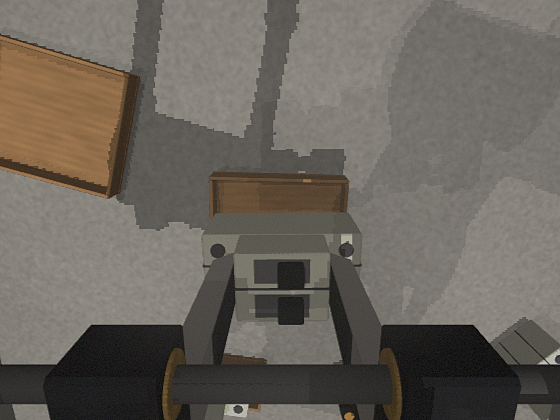

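Tray two sits under the breaker, its far rim from (209,172) to (349,176), which calls for a small +0.03 turn and −2 mm in y.

Scaled: 0.03 m is 0.48, -0.002 m is -0.032, 0.025 rad is 0.0063.

Emit:
{"method": "jog_arm", "body": {"ticks": {"finger_gap":[0.02,0.02,0.02,0.02,0.02,0.02,0.094,0.094],"sx":[0,0,0,0,0,0,0,0],"sy":[-0.032,0,0,0,0,0,0,0],"sz":[0.48,0.48,0.16,0.064,0.024,0,0,0],"rz":[0.0063,0,0,0,0,0,0,0]}}}

```text
clock: 12.4
position: [0.4992, -0.0868, 0.0516]
ee_rot: [-3.141, 0.002, 3.092]
ft_force: [0.3, 0.1, -0.5]
width: 0.0616
grasp_force: 0.0
```

Emit:
{"method": "jog_arm", "body": {"ticks": {"finger_gap":[0.094,0.094,0.094,0.094,0.094,0.094,0.094],"sx":[0,0,0,0,0,0,0],"sy":[0,0,0,0,0,0,0],"sz":[0,0,-0.48,-0.8,-0.8,0,0],"rz":[0,0,0,0.045,0.045,0.045,0.045]}}}

```text
clock: 13.28
position: [0.499, -0.0867, 0.1819]
ee_rot: [3.141, 0.002, 2.366]
ft_force: [0.4, 0.7, -0.8]
width: 0.094
grasp_force: 0.0
```

```bash
python3 -c "
from h import *
delta(.6636,.1592,.18,136.2)"
```

```text
pose [ 0.499  -0.0867  0.1819] 135.6 t 13.275 w 0.094 shift@old [0.0546 0.2908 0.0019] shift@new [0.0514 0.2914 0.0019] turn -0.011
```

Scaled: 0.0485 m is 0.776, 0.009 m is 0.144, -0.011 rad is -0.0028.

Emit:
{"method": "jog_arm", "body": {"ticks": {"finger_gap":[0.094,0.094,0.094,0.094,0.094,0.094,0.094,0.094],"sx":[0.144,0.144,0.144,0.144,0.144,0.144,0,0],"sy":[0.776,0.776,0.776,0.776,0.776,0.776,0,0],"sz":[0,0,0,0,0,0,0,0],"rz":[-0.0028,0,0,0,0,0,0,0]}}}

```text
clock: 14.28
position: [0.6595, 0.161, 0.1804]
ee_rot: [-3.14, -0.001, 2.383]
ft_force: [0.1, 0.4, 0.1]
width: 0.094
grasp_force: 0.0
```

```bash
python3 - <<'E'
from h import *
delta(.6636,.1592,.18,136.2)
m=viewer.camera_model('wrist');im=viewer.get_image('wrist');cv2.imwrite('pics/w5.png',im)
E
```

```text
pose [0.6595 0.161  0.1804] 136.5 t 14.275 w 0.094 shift@old [-0.0043  0.0015  0.0004] shift@new [-0.0042  0.0015  0.0004] turn 0.006
```

View pics/w5.png

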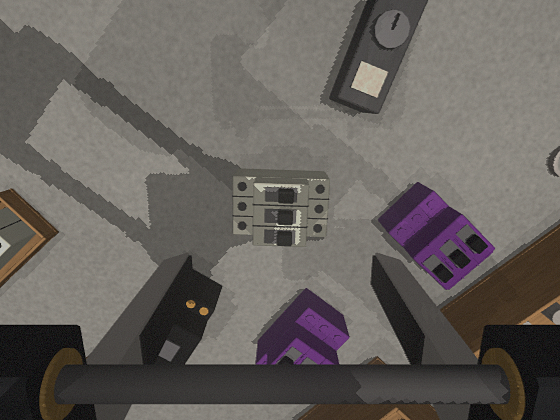

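Breaker three is under the jaws: screws (242,187)…(243,225) and (319,189)…(317,228), centre (280,207), tilted about 1.9°. The contactor and the purple look-alikes are clear of the fingers.

```bash
python3 - <<'E'
from h import *
m=viewer.camera_model('wrist');c=plane(m,(280.2,207),.042);print(c)
delta(c[0],c[1],.046,134.6)
E
```

```text
[0.6618422  0.15522838 0.042     ]
pose [0.6594 0.1605 0.1808] 136.5 t 14.325 w 0.0939 shift@old [-0.0054 -0.0022  0.1348] shift@new [-0.0055 -0.002   0.1348] turn 0.033
```

Scaled: 0.05 m is 0.8, -0.005 m is -0.08, 0.03 rad is 0.0075.

Emit:
{"method": "jog_arm", "body": {"ticks": {"finger_gap":[0.094,0.094,0.094,0.094,0.094,0.02,0.02,0.02],"sx":[-0.08,0,0,0,0,0,0,0],"sy":[-0.032,0,0,0,0,0,0,0],"sz":[0.8,0.8,0.4,0.144,0,0,0,0],"rz":[0.0075,0,0,0,0,0,0,0]}, "clamp_n": 30}}

```text
clock: 15.32
position: [0.6628, 0.1567, 0.0478]
ee_rot: [3.14, 0.001, 2.353]
ft_force: [0.3, 0.5, 0.3]
width: 0.0673
grasp_force: 0.0
```

Emit:
{"method": "jog_arm", "body": {"ticks": {"finger_gap":[0.02,0.02,0.02,0.02,0.02,0.02,0.02,0.02],"sx":[0,0,0,0,0,0,0,0],"sy":[0,0,0,0,0,0,0,0],"sz":[0,0,0,0,-0.32,-0.64,-0.96,-0.32],"rz":[0,0,0,0,0,0,0,0]}}}

```text
clock: 16.32
position: [0.6641, 0.1569, 0.1906]
ee_rot: [3.137, 0.003, 2.353]
ft_force: [0.6, 0.4, -3.6]
width: 0.0447
grasp_force: 30.0
```

```bash
python3 -c "
from h import *
delta(.524,-.4355,.126,160)"
```

```text
pose [0.6641 0.1569 0.1906] 134.8 t 16.325 w 0.0447 shift@old [-0.3216 -0.5169  0.0646] shift@new [-0.071  -0.6046  0.0646] turn -0.44
```

Scaled: -0.043 m is -0.688, -0.027 m is -0.432.

Emit:
{"method": "jog_arm", "body": {"ticks": {"finger_gap":[0.02,0.02,0.02,0.02,0.02,0.02,0.02,0.02],"sx":[-0.24,-0.432,-0.432,-0.432,-0.432,-0.432,-0.432,-0.432],"sy":[-0.4,-0.688,-0.688,-0.688,-0.688,-0.688,-0.688,-0.688],"sz":[0,0,0,0,0,0,0,0],"rz":[0,0,0,0,0,0,0,0]}}}

```text
clock: 17.32
position: [0.5739, -0.2191, 0.1859]
ee_rot: [-3.141, -0.002, 2.353]
ft_force: [0.7, 0.2, -3.7]
width: 0.0448
grasp_force: 30.0
```

Emit:
{"method": "jog_arm", "body": {"ticks": {"finger_gap":[0.02,0.02,0.02,0.02,0.02,0.02,0.02,0.02],"sx":[-0.432,-0.432,-0.432,-0.432,-0.16,0,0,0],"sy":[-0.688,-0.688,-0.688,-0.688,-0.304,0,0,0],"sz":[0,0,0,0,0,0.48,0.48,0],"rz":[0,0,0,0,0,-0.0368,-0.0368,-0.0365]}}}

```text
clock: 18.32
position: [0.5206, -0.4332, 0.1228]
ee_rot: [3.137, -0.008, 2.798]
ft_force: [0.5, 0.4, -2.9]
width: 0.0449
grasp_force: 30.0
```

Emit:
{"method": "jog_arm", "body": {"ticks": {"finger_gap":[0.02,0.02],"sx":[0,0],"sy":[0,0],"sz":[0,0],"rz":[0,0]}}}

```text
clock: 18.58
position: [0.5229, -0.4358, 0.1272]
ee_rot: [3.141, 0.0, 2.791]
ft_force: [0.5, -1.0, -3.7]
width: 0.0447
grasp_force: 30.0
```

```bash
python3 - <<'E'
from h import *
delta(.524,-.4355,.126,160)
m=viewer.camera_model('wrist');im=viewer.get_image('wrist');cv2.imwrite('pics/w6.png',im)
s=ctrl.sense();a=s['ee_rot'][2]
for c in blobs(im[:260],'brown',300):
    x,y,w,h=cv2.boundingRect(c); r=cv2.minAreaRect(c); print((x,y,w,h),r[2])
    d=plane(m,(x+w/2,y),.022)-s['position']; print('far rim tool x,y',d[0]*np.cos(a)+d[1]*np.sin(a),d[0]*np.sin(a)-d[1]*np.cos(a))
E
```

```text
pose [ 0.5229 -0.4358  0.1272] 159.9 t 18.575 w 0.0447 shift@old [-0.0009  0.0007  0.0012] shift@new [-0.0009  0.0007  0.0012] turn -0.001
(208, 161, 141, 42) 87.87889862060547
far rim tool x,y 0.04073781914826399 -0.0032359268918765085
(388, 0, 172, 72) 90.0
far rim tool x,y 0.1507551561397606 0.13055506306632017
```

View pics/w6.png

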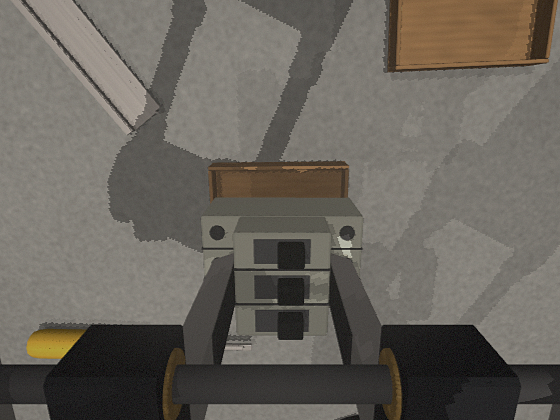

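Tray three is square under the breaker, rim from (208,164) to (349,161), so only a 1–2 mm correction is needed.

Scaled: 0.03 m is 0.48, 0.01 m is 0.16, -0.015 rad is -0.0038.

Emit:
{"method": "jog_arm", "body": {"ticks": {"finger_gap":[0.02,0.02,0.02,0.02,0.02,0.02,0.094,0.094],"sx":[0.016,0,0,0,0,0,0,0],"sy":[-0.032,0,0,0,0,0,0,0],"sz":[0.48,0.48,0.16,0.08,0.024,0,0,0],"rz":[-0.0038,0,0,0,0,0,0,0]}}}

```text
clock: 19.62
position: [0.5215, -0.4384, 0.0517]
ee_rot: [-3.141, 0.002, 2.808]
ft_force: [-0.2, 0.5, 0.6]
width: 0.0614
grasp_force: 0.0
```

Emit:
{"method": "jog_arm", "body": {"ticks": {"finger_gap":[0.094,0.094,0.094,0.094,0.094,0.094,0.094],"sx":[0,0,0,0,0,0,0],"sy":[0,0,0,0,0,0,0],"sz":[0,0,-0.48,-0.8,-0.8,0,0],"rz":[0,0,0,-0.035,-0.035,-0.035,-0.035]}}}

```text
clock: 20.5
position: [0.5211, -0.438, 0.1817]
ee_rot: [-3.14, 0.001, -2.911]
ft_force: [0.7, -0.6, -0.8]
width: 0.0937
grasp_force: 0.0
```

```bash
python3 -c "
from h import *
delta(.4317,.2668,.18,193.6)"
```

```text
pose [ 0.5211 -0.438   0.1817] -166.8 t 20.5 w 0.0937 shift@old [-0.0742  0.7066  0.0017] shift@new [-0.0788  0.7061  0.0017] turn -0.007
```

Emit:
{"method": "jog_arm", "body": {"ticks": {"finger_gap":[0.094,0.094,0.094,0.094,0.094,0.094,0.094],"sx":[-0.08,-0.08,-0.08,-0.08,-0.08,-0.08,-0.08],"sy":[0.8,0.8,0.8,0.8,0.8,0.8,0.8],"sz":[0,0,0,0,0,0,0],"rz":[0,0,0,0,0,0,0]}}}

```text
clock: 21.38
position: [0.4761, -0.0873, 0.1807]
ee_rot: [-3.141, 0.001, -2.916]
ft_force: [0.9, -0.5, -0.2]
width: 0.0941
grasp_force: 0.0
```

Emit:
{"method": "jog_arm", "body": {"ticks": {"finger_gap":[0.094,0.094,0.094,0.094,0.094,0.094,0.094],"sx":[-0.08,-0.08,-0.08,-0.096,-0.096,-0.096,-0.096],"sy":[0.8,0.8,0.8,0.8,0.8,0.8,0.8],"sz":[0,0,0,0,0,0,0],"rz":[0,0,0,0,0,0,0]}}}

```text
clock: 22.25
position: [0.4357, 0.2626, 0.1808]
ee_rot: [3.142, 0.001, -2.915]
ft_force: [0.1, -0.5, 0.1]
width: 0.094
grasp_force: 0.0
```

Emit:
{"method": "jog_arm", "body": {"ticks": {"finger_gap":[0.094,0.094],"sx":[0,0],"sy":[0.096,0],"sz":[0,0],"rz":[0,0]}}}

```text
clock: 22.5
position: [0.4344, 0.2666, 0.1804]
ee_rot: [-3.141, -0.0, -2.914]
ft_force: [0.6, -0.2, 0.1]
width: 0.0941
grasp_force: 0.0
```

```bash
python3 - <<'E'
from h import *
delta(.4317,.2668,.18,193.6)
m=viewer.camera_model('wrist');im=viewer.get_image('wrist');cv2.imwrite('pics/w7.png',im)
E
```

```text
pose [0.4344 0.2666 0.1804] -167.0 t 22.5 w 0.0941 shift@old [0.0026 0.0008 0.0004] shift@new [0.0026 0.0009 0.0004] turn -0.01
```

View pics/w7.png

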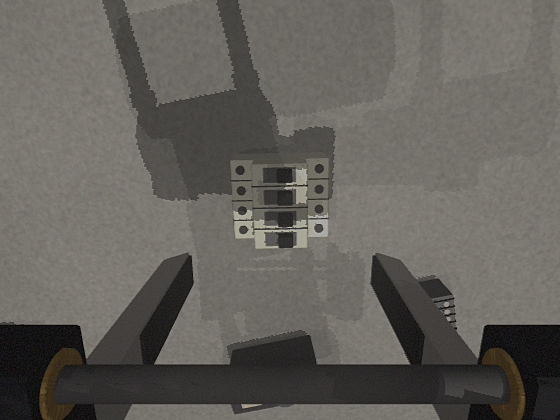

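Breaker four: screws (240,170)…(243,229) and (319,168)…(319,228), centre (280,199), about −1° tilt. The timer at (270,350) is clear.

```bash
python3 - <<'E'
from h import *
m=viewer.camera_model('wrist');c=plane(m,(280.3,199),.042);print(c)
delta(c[0],c[1],.046,193.9)
E
```

```text
[0.43221503 0.2628348  0.042     ]
pose [0.4346 0.2659 0.1804] -167.0 t 22.55 w 0.0941 shift@old [ 0.003  -0.0025  0.1344] shift@new [ 0.003  -0.0024  0.1344] turn -0.016
```

Scaled: 0.05 m is 0.8, 0.025 m is 0.4, -0.015 rad is -0.0038.

Emit:
{"method": "jog_arm", "body": {"ticks": {"finger_gap":[0.094,0.094,0.094,0.094,0.094,0.02,0.02,0.02],"sx":[0.048,0,0,0,0,0,0,0],"sy":[-0.032,0,0,0,0,0,0,0],"sz":[0.8,0.8,0.4,0.144,0,0,0,0],"rz":[-0.0038,0,0,0,0,0,0,0]}, "clamp_n": 40}}

```text
clock: 23.55
position: [0.4325, 0.2645, 0.0472]
ee_rot: [3.141, 0.001, -2.9]
ft_force: [-0.0, -0.4, -0.5]
width: 0.0673
grasp_force: 0.0
```

Emit:
{"method": "jog_arm", "body": {"ticks": {"finger_gap":[0.02,0.02,0.02,0.02,0.02,0.02,0.02,0.02],"sx":[0,0,0,0,0,0,0,0],"sy":[0,0,0,0,0,0,0,0],"sz":[0,0,0,0,-0.32,-0.64,-0.96,-0.32],"rz":[0,0,0,0,0,0,0,0]}}}

```text
clock: 24.55
position: [0.4334, 0.2647, 0.1891]
ee_rot: [3.141, 0.004, -2.9]
ft_force: [0.7, 0.1, -6.2]
width: 0.0445
grasp_force: 40.0
```

```bash
python3 -c "
from h import *
delta(.4225,-.255,.126,162.6)"
```

```text
pose [0.4334 0.2647 0.1891] -166.2 t 24.55 w 0.0445 shift@old [ 0.1347 -0.5021  0.0631] shift@new [-0.145  -0.4992  0.0631] turn 0.545
```

Scaled: -0.048 m is -0.768, -0.024 m is -0.384.

Emit:
{"method": "jog_arm", "body": {"ticks": {"finger_gap":[0.02,0.02,0.02,0.02,0.02,0.02,0.02,0.02],"sx":[0.104,0.208,0.208,0.208,0.208,0.208,0.208,0.208],"sy":[-0.384,-0.768,-0.768,-0.768,-0.768,-0.768,-0.768,-0.768],"sz":[0,0,0,0,0,0,0,0],"rz":[0,0,0,0,0,0,0,0]}}}

```text
clock: 25.55
position: [0.4222, -0.1098, 0.1853]
ee_rot: [3.14, -0.002, -2.901]
ft_force: [1.4, 0.1, -5.8]
width: 0.0448
grasp_force: 40.0
```

Emit:
{"method": "jog_arm", "body": {"ticks": {"finger_gap":[0.02,0.02,0.02,0.02,0.02,0.02,0.02,0.02],"sx":[0.208,0.208,0.184,0,0,0,0,0],"sy":[-0.768,-0.768,-0.736,0,0,0,0,0],"sz":[0,0,0,0,0.48,0.48,0,0],"rz":[0,0,0,0.034,0.034,0.034,0.0343,0]}}}

```text
clock: 26.55
position: [0.42, -0.2549, 0.125]
ee_rot: [3.14, -0.003, 2.839]
ft_force: [-0.4, 0.1, -5.6]
width: 0.0447
grasp_force: 40.0
```

Emit:
{"method": "jog_arm", "body": {"ticks": {"finger_gap":[0.02,0.02],"sx":[0,0],"sy":[0,0],"sz":[0,0],"rz":[0,0]}}}

```text
clock: 26.8
position: [0.4211, -0.2556, 0.1267]
ee_rot: [-3.141, 0.0, 2.839]
ft_force: [-0.7, -0.1, -5.2]
width: 0.0449
grasp_force: 40.0
```

```bash
python3 - <<'E'
from h import *
delta(.4225,-.255,.126,162.6)
m=viewer.camera_model('wrist');im=viewer.get_image('wrist');cv2.imwrite('pics/w8.png',im)
s=ctrl.sense();a=s['ee_rot'][2]
for c in blobs(im[:260],'brown',300):
    x,y,w,h=cv2.boundingRect(c); r=cv2.minAreaRect(c); print((x,y,w,h),r[2])
    d=plane(m,(x+w/2,y),.022)-s['position']; print('far rim tool x,y',d[0]*np.cos(a)+d[1]*np.sin(a),d[0]*np.sin(a)-d[1]*np.cos(a))
E
```

```text
pose [ 0.4211 -0.2556  0.1267] 162.7 t 26.8 w 0.0449 shift@old [-0.0012  0.001   0.0007] shift@new [-0.0012  0.001   0.0007] turn 0.001
(428, 186, 132, 74) 76.60750579833984
far rim tool x,y 0.02139532564179559 0.16472350042035397
(210, 150, 143, 37) 89.16968536376953
far rim tool x,y 0.0491724976385927 -0.0011694043686219947
```

View pics/w8.png

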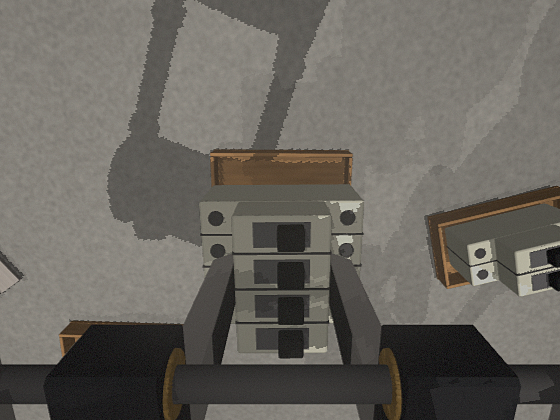

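Tray four is square under the breaker (far rim (210,151)–(352,152), within 1 mm), and breaker two sits in its tray at the right. Lowering now, then retreating clear.

Careful with the scale: shifts go in shares of 62.5 mm and turns go in shares of 4 rad. That gives: 0.03 m is 0.48, 0.01 m is 0.16.

Emit:
{"method": "jog_arm", "body": {"ticks": {"finger_gap":[0.02,0.02,0.02,0.02,0.02,0.02,0.094,0.094],"sx":[0,0,0,0,0,0,0,0],"sy":[-0.016,0,0,0,0,0,0,0],"sz":[0.48,0.48,0.16,0.064,0.024,0,0,0],"rz":[0,0,0,0,0,0,0,0]}}}

```text
clock: 27.85
position: [0.4216, -0.2572, 0.052]
ee_rot: [-3.141, 0.003, 2.838]
ft_force: [-0.7, 0.5, -0.7]
width: 0.0615
grasp_force: 0.0
```

Emit:
{"method": "jog_arm", "body": {"ticks": {"finger_gap":[0.094,0.094,0.094,0.094,0.094,0.094,0.094,0.094],"sx":[0,0,0,0,0,0.8,0.96,0.96],"sy":[0,0,0,0,0,0,0,0],"sz":[0,0,-0.48,-0.8,-0.96,-0.48,0,0],"rz":[0,0,0,0,0,0,0,0]}}}

```text
clock: 28.85
position: [0.2571, -0.2051, 0.2213]
ee_rot: [-3.14, 0.001, 2.839]
ft_force: [0.1, -0.5, 0.7]
width: 0.094
grasp_force: 0.0
```

Emit:
{"method": "jog_arm", "body": {"ticks": {"finger_gap":[0.094,0.094],"sx":[0,0],"sy":[0,0],"sz":[0,0],"rz":[0,0]}}}

```text
clock: 29.1
position: [0.2591, -0.2062, 0.2214]
ee_rot: [-3.141, 0.002, 2.837]
ft_force: [0.2, -0.2, -0.1]
width: 0.0939
grasp_force: 0.0
```

```bash
python3 - <<'E'
from h import *
t=viewer.get_image('top');cv2.imwrite('pics/top2.png',t)
s=viewer.get_image('side');cv2.imwrite('pics/side2.png',s)
a=cv2.resize(t[110:310,130:500],(555,300),interpolation=3);b=cv2.resize(s[120:380,140:400],(300,300),interpolation=3)
cv2.imwrite('pics/fin.png',cv2.resize(np.vstack([cv2.resize(t[110:310,130:500],(540,292),interpolation=3),cv2.resize(s[130:380,140:400],(540,300),interpolation=3)]),(780,592)))
E
```

```text
(no output)
```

View pics/fin.png

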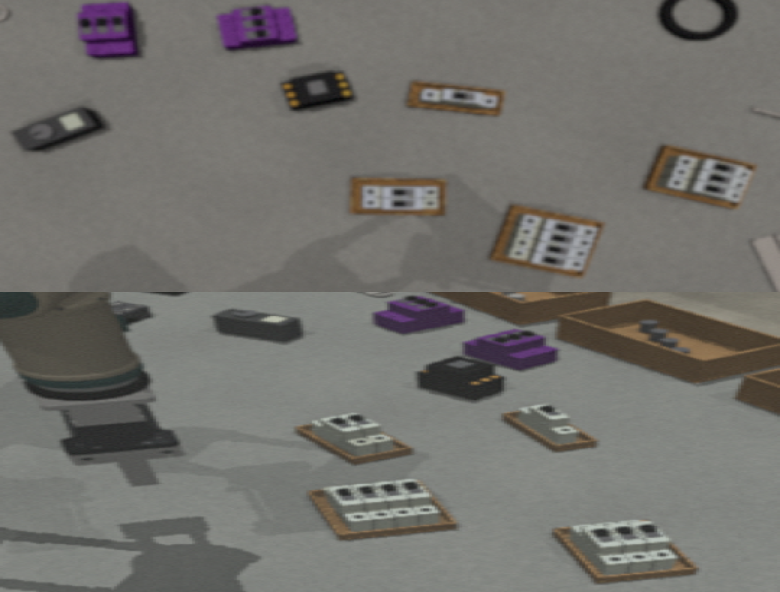

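Both views show all four breakers upright inside their matching trays, the bystanders in place and the gripper clear. Handing in.

```bash
python3 -c "
from plant import workorder
print(workorder.sign_off())"
```

```text
the job is handed in; nothing more can be done
None
```

I placed all four breakers upright in their matching trays, one-pole to four-pole, without moving the contactor, timer relay or purple look-alikes, and handed the job in at about 29 s on the robot clock; it returned no verdict.

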